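# Make up two condiment trays for the hall tables

## Task

Make up the two wooden condiment trays from the stock on the steel table: in the long three-bay tray stand the jam jar in the middle bay with the salt shaker and the pepper mill in the two end bays, either way round; in the short two-bay tray stand the tea tin and the toothpick pot, one to a bay, either way round. Everything must stand upright on the floor of its bay, let go of and still, and the mug, the foil roll and the little plate of buns must be left standing where they are.

Things in the scene. Friction and masses are not known exactly. Their poses are not given: they have to be found in the camera images.
- long_tray: Low wooden tray, 238 x 82 mm, 16 mm high, fixed to the table, with three open square bays in a row along its x axis; bay centres at x = -78, 0 and +78 mm, y = 0. Each bay is 74 mm square inside; rim and dividers are 4 mm thick, the rim 16 and the dividers 14 mm high, the bay floor is 4 mm above the table. Origin: centre of its underside on the table. It stands to the robot's left or right; its x axis points away from the robot within about 17 degrees.
- short_tray: Low wooden tray of the same make, 160 x 82 mm, 16 mm high, fixed to the table, with two open square bays along its x axis; bay centres at x = -39 and +39 mm, y = 0. Each bay is 74 mm square inside; rim and divider are 4 mm thick, the rim 16 and the divider 14 mm high, the bay floor is 4 mm above the table. Origin: centre of its underside. It stands on the other side from the long tray; its x axis points away from the robot within about 17 degrees.
- salt_shaker: Round greyish see-through shaker, white inside, with a domed steel top: 44 mm across, 86 mm high, straight-sided up to 66 mm, about 150 g. Origin: centre of its underside; z up.
- pepper_mill: Turned dark-wood pepper mill with a small knob on top: 94 mm high, foot 48 mm across up to 16 mm, straight waist 41 mm across between 24 and 66 mm height (the place to grip), head 46 mm across, about 160 g. Origin: centre of its underside; z up.
- jam_jar: Squat round amber jar with a white lid: 56 mm across, 66 mm high, about 200 g; the widest of the five. Origin: centre of its underside; z up.
- tea_tin: Square metal tin, 48 x 48 mm with flat sides along its x and y axes, 72 mm high, with a small dark knob on the lid up to 79 mm, about 140 g. It fits its bay at any turn. Origin: centre of its underside; z up.
- toothpick_pot: Round open white pot with thin wooden toothpicks in it: 40 mm across, 60 mm high (toothpicks to 73 mm), about 100 g. Origin: centre of its underside; z up.
- mug: Bystander, leave alone: white mug 62 mm across, 70 mm high, with a handle on its -x side reaching 52 mm from its axis, which points roughly towards the robot. Origin: centre of its underside; z up.
- foil_roll: Bystander, leave alone: short roll of foil standing on end, 46 mm across, 85 mm high, flat top with a wide dark core hole. Origin: centre of its underside; z up.
- bun_plate: Bystander, leave alone: small white paper plate 90 mm across with three round buns on it, 37 mm high in all. Origin: centre of its underside; z up.
Not all that is in view belongs to the job. Leave any purple or red look-alike of the jam_jar alone.

How it is judged:
At the end, for the whole second after the job is handed in: Long tray: jam jar in the middle bay, salt shaker and pepper mill in the end bays. Short tray: tea tin and toothpick pot, one to a bay. Each within 20 mm of its bay centre along both tray axes, underside below 9 mm, within 0.12 rad of upright, slower than 0.02 m/s (x of jam_jar in the frame of long_tray between -0.02 and 0.02 m and y of jam_jar in the frame of long_tray between -0.02 and 0.02 m and z of jam_jar in the frame of long_tray between 0 and 0.009 m and angle between each of jam_jar, salt_shaker, pepper_mill, tea_tin, toothpick_pot's own z axis and vertical below 0.12 rad and linear speed of each of jam_jar, salt_shaker, pepper_mill, tea_tin, toothpick_pot below 0.02 m/s and (x of salt_shaker in the frame of long_tray between -0.098 and -0.058 m or x of salt_shaker in the frame of long_tray between 0.058 and 0.098 m) and y of salt_shaker in the frame of long_tray between -0.02 and 0.02 m and z of salt_shaker in the frame of long_tray between 0 and 0.009 m and (x of pepper_mill in the frame of long_tray between -0.098 and -0.058 m or x of pepper_mill in the frame of long_tray between 0.058 and 0.098 m) and y of pepper_mill in the frame of long_tray between -0.02 and 0.02 m and z of pepper_mill in the frame of long_tray between 0 and 0.009 m and (x of tea_tin in the frame of short_tray between -0.059 and -0.019 m or x of tea_tin in the frame of short_tray between 0.019 and 0.059 m) and y of tea_tin in the frame of short_tray between -0.02 and 0.02 m and z of tea_tin in the frame of short_tray between 0 and 0.009 m and (x of toothpick_pot in the frame of short_tray between -0.059 and -0.019 m or x of toothpick_pot in the frame of short_tray between 0.019 and 0.059 m) and y of toothpick_pot in the frame of short_tray between -0.02 and 0.02 m and z of toothpick_pot in the frame of short_tray between 0 and 0.009 m); the robot touches nothing.
It fails at once if the mug is moved by more than 30 mm or tipped over (distance of mug from where it was at the start of the episode above 0.03 m or angle between mug's own z axis and vertical above 0.5 rad).
It fails at once if the foil roll is moved by more than 30 mm or tipped over (distance of foil_roll from where it was at the start of the episode above 0.03 m or angle between foil_roll's own z axis and vertical above 0.5 rad).
It fails at once if the plate of buns is moved by more than 30 mm or tipped over (distance of bun_plate from where it was at the start of the episode above 0.03 m or angle between bun_plate's own z axis and vertical above 0.5 rad).
It also fails if it takes over 125 s, if anything falls off the work surface, if the arm or the gripper's body presses on something with over 40 N, if the wrist force passes 120 N, or if a joint passes its speed limit or range.

## Robot

A 7-joint arm with a two-finger parallel gripper is mounted at the origin on the work surface. World frame = base frame: x ahead of the robot, y to its left, z up, the work surface at z = 0. Lengths are in m, angles in rad, forces in N, time in s.
With the tool pointing down it reaches from about 0.4 to 0.925 m from the base axis. Payload 5.6 kg.
Tool frame: the origin (TCP) lies midway between the tips of the shut fingers; the grasp point (between the pads) lies 19 mm behind it; z points along the fingers, y is the line along which they close (so a half turn about z gives the same grasp; the last joint's range is limited). The gripper opens to 85 mm and grips with 20 to 120 N. Pads are 22 mm wide; open, the fingers measure 114 mm over their backs; the gripper's body (76 mm by 85 mm) begins 54 mm behind the grasp point. The pads swing forward as they close: fully open they stand 13 mm farther back than shut.
Start: joints at [-1.251, 0.468, -0.012, 1.603, 0.006, 1.071, -0.056], TCP at [0.231, 0.608, 0.197] pointing down, gripper open.
Joint ranges: [-2.53, 2.53], [-0.31, 2.02], [-1.57, 1.55], [0.28, 2.44], [-1.29, 4.43], [0.15, 1.84], [-2.92, 2.92]. Speed limits (rad/s): [2.57, 2.57, 3.14, 3.14, 3.14, 3.14, 3.14].

## Interface

Orientations are given as a unit quaternion [w, x, y, z].
In Python, from bench import * gives the robot as it stands.
- The arm moves only by the tool step_arm, never from a script. Its argument "increments" is a list of rows, each a list of 2 entries, a list of its own where there are three numbers: the shift along the tool's x, y, z as a fraction of full scale, then the turn, a rotation vector about the tool's x, y, z as a fraction of full scale. A call has 1 to 12 rows; each row is the pose to reach, as a shift and turn from the pose commanded when the call began, along the tool's axes at that moment; what a row does not reach only later rows make up. Full scale, the value 1, is 0.2 m for a shift and 2 rad for a turn. A row lasts 1/8 s, in which the tool goes at most 62.5 mm and 10.7 degrees, less where a joint would pass 70% of its speed; a pose out of reach is approached as far as the arm can. A call with a number of a shift or a turn outside -1 to 1 is refused whole. A call with a gripper value outside its range is refused whole. "grip" is the opening, from 0 (shut) to 1 (fully open), set as the call begins (left out, the last holds). The fingers move at their own pace and stop on an object; "grip_force" is the grip in N (left out, the last holds). Time passes only in rows, so rows that repeat a pose let the fingers close. It gives the time, the measured TCP pose, the force, the opening and the grip force at its end, in the units of the state.
- state(): the state, without advancing time (a new reading comes with each control period).
- camera(name): name is "scene" or "top"; returns a dict with "frame" (420x560x3 uint8, red, green, blue), "fx", "fy", "cx", "cy" (pixels), "dist" ([k1, k2, p1, p2, k3] as OpenCV has them; the pictures are not rectified), "pose" (4x4, takes a point from camera to world coordinates). Camera axes: x right, y up, looking along -z (the intrinsics and any distortion apply to the point x, -y, -z); pixel columns grow to the right and rows downward; lengths in m; the calibration is good to about 2 mm. A picture is of the moment at which its call begins. There is no depth.
- finish_job(): hands the job in; it is judged then, once.
The state is a dict: "t": time; "joint_pos": joint angles; "qvel": joint speeds; "tau": joint torques, N m; "position": TCP position; "tcp_rot": TCP orientation; "contact_force": force on the tool from outside, world axes, zero at the start; "moment": the same for the moment, N m; "finger_gap": finger opening in m; "grasp_force": force on a finger pad.
Only numpy, scipy, OpenCV 4.12 (cv2) and the standard library are available. Lean on these libraries where they do the work, as an engineer would, in place of code of your own. Each camera call takes 0.05 s, during which the arm holds its last target. There are 200 camera calls.

## Working session

There is one attempt and no reset: what is moved stays moved. The work goes in short steps, Python scripts to look and compute and a tool call to move; the robot and the scene stay as the last step left them, time stands still between calls to the robot, and variables do not carry over. Pictures are saved under pics/ and viewed, at most 14 in all, crops included, and the job is handed in when it is done.

Besides the shell and the picture viewer there is one more tool, called after ">>>" as name(argument=value, ...), one argument or row to a line, values as JSON. step_arm: Moves the arm, as the interface text tells. Shift numbers are shares of 0.2 m and turn numbers shares of 2 rad, none past 1 either way. Its arguments: {"type":"object","properties":{"increments":{"type":"array","items":{"type":"array"}},"grip":{"type":"number"},"grip_force":{"type":"number"}},"required":["increments"]}

```bash
mkdir -p pics; python3 - <<'E'
from bench import *
import cv2,numpy as np
for n in("top","scene"):
    c=camera(n); cv2.imwrite(f"pics/{n}0.png",c["frame"][:,:,::-1]); np.save(f"pics/{n}0.npy",c,allow_pickle=True)
    print(n,c["fx"],c["fy"],c["cx"],c["cy"],c["dist"],np.round(c["pose"],3).tolist())
s=state();print(s)
E
```

```text
top 424.94494563008163 424.94494563008163 284.3709044793992 211.22153937069922 [-0.10405831  0.          0.          0.          0.        ] [[-0.002, 0.993, -0.119, 0.408], [-1.0, -0.002, -0.003, -0.002], [-0.004, 0.119, 0.993, 0.868], [0.0, 0.0, 0.0, 1.0]]
scene 514.6706844198739 514.6706844198739 276.1217907142704 210.3056225854473 [0.01680291 0.         0.         0.         0.        ] [[0.624, -0.432, 0.652, 1.327], [0.782, 0.345, -0.52, -0.673], [-0.001, 0.833, 0.553, 0.757], [0.0, 0.0, 0.0, 1.0]]
{'t': 0.1, 'joint_pos': array([-1.25097798,  0.46831468, -0.0115787 ,  1.60355765,  0.00600086,
        1.07138202, -0.0563188 ]), 'qvel': array([ 2.10684766e-03, -1.37781583e-03, -3.47209032e-05, -2.69307989e-03,
        1.05689743e-03, -2.09416974e-04,  8.01649998e-04]), 'tau': array([ 1.59634033e-03, -5.33518910e+01,  2.17923737e-02, -2.51965016e+01,
        1.15365285e-02,  4.29857129e-03,  1.69118181e-05]), 'position': array([0.23057089, 0.60712508, 0.19610621]), 'tcp_rot': array([-8.32418212e-05,  1.80467009e-01,  9.83580701e-01, -8.09544125e-04]), 'contact_force': array([-0.35097347,  0.35235933, -0.2090574 ]), 'moment': array([-0.03555257,  0.05371041,  0.0152369 ]), 'grasp_force': 0.0, 'finger_gap': 0.0851459310719272}
```

View pics/top0.png

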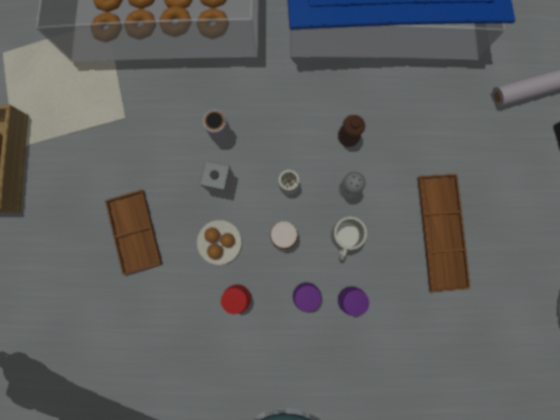

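View pics/scene0.png

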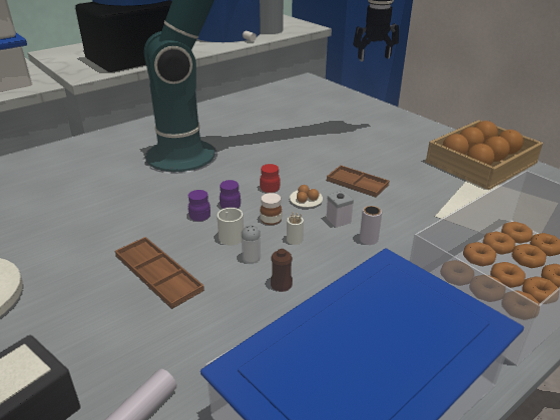

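The top view has the long tray at right (443,233) and the short tray at left (134,232). The stock is jar (284,235), salt (354,184), pepper (351,130), tin (215,177) and pot (289,181). The look-alikes are at (236,299), (308,297) and (354,301).

Next I'll measure silhouettes in both views.

```bash
cat > h.py <<'E'
import cv2,numpy as np
def K(c): return np.array([[c["fx"],0,c["cx"]],[0,c["fy"],c["cy"]],[0,0,1.]])
def ray(c,uv):
    p=cv2.undistortPoints(np.float64([[uv]]),K(c),np.array(c["dist"]))[0,0]
    P=np.array(c["pose"]); return P[:3,3],P[:3,:3]@np.array([p[0],-p[1],-1.])
def cast(c,uv,z):
    o,d=ray(c,uv); return (o+d*(z-o[2])/d[2])[:2]
def proj(c,X):
    P=np.array(c["pose"]); q=P[:3,:3].T@(np.array(X,float)-P[:3,3]); q=q*[1,-1,-1]
    return cv2.projectPoints(q[None],np.zeros(3),np.zeros(3),K(c),np.array(c["dist"]))[0][0,0]
def sil(c,uv,r=32,th=16,dist=60):
    "silhouette near uv against the local table colour"
    u,v=map(int,uv); f=cv2.cvtColor(c["frame"],cv2.COLOR_RGB2LAB).astype(float)
    w=f[max(v-r,0):v+r,max(u-r,0):u+r]; bg=np.median(w.reshape(-1,3),0)
    m=(np.linalg.norm(w-bg,axis=2)>th).astype(np.uint8)
    m=cv2.morphologyEx(m,cv2.MORPH_OPEN,np.ones((3,3)))
    cs,_=cv2.findContours(m,cv2.RETR_EXTERNAL,cv2.CHAIN_APPROX_NONE)
    cs=[k+[max(u-r,0),max(v-r,0)] for k in cs if cv2.contourArea(k)>30]
    if not cs: return None
    return min(cs,key=lambda k:-cv2.pointPolygonTest(k,(float(u),float(v)),True))
def load(n): return np.load(n,allow_pickle=True).item()
OBJ={"foil":((215,122),.085),"tin":((215,177),.072),"pot":((289,181),.060),"jar":((284,235),.066),"mug":((348,235),.07),"salt":((354,184),.086),"pepper":((351,130),.094),"buns":((219,242),.037)}
E
python3 - <<'E'
from h import *
t,s=load("pics/top0.npy"),load("pics/scene0.npy")
big=t["frame"][:,:,::-1].copy()
for n,(uv,h) in OBJ.items():
    k=sil(t,uv); (a,b),(w,hh),_=cv2.minAreaRect(k)
    x=cast(t,(a,b),h/2); cv2.drawContours(big,[k],-1,(0,255,0),1)
    ps=proj(s,[*x,h/2]); ks=sil(s,ps,30)
    xs=cast(s,cv2.minAreaRect(ks)[0],h/2) if ks is not None else None
    print(n,(round(a,1),round(b,1)),(round(w*2),round(hh*2)),x.round(3),"scene",xs if xs is None else xs.round(3))
hsv=cv2.cvtColor(t["frame"],cv2.COLOR_RGB2HSV)
m=cv2.inRange(hsv,(3,90,50),(18,255,160)); m=cv2.morphologyEx(m,cv2.MORPH_CLOSE,np.ones((5,5)))
for k in cv2.findContours(m,cv2.RETR_EXTERNAL,cv2.CHAIN_APPROX_NONE)[0]:
    if cv2.contourArea(k)<1500: continue
    bx=cv2.boxPoints(cv2.minAreaRect(k)); p=np.array([cast(t,q,.013) for q in bx])
    e=p[1]-p[0],p[2]-p[1]; L=max(e,key=np.linalg.norm); L=L*np.sign(L[0])
    print("tray",p.mean(0).round(3),[round(float(np.linalg.norm(i)),3) for i in e],"yaw",round(float(np.arctan2(L[1],L[0])),3)); cv2.drawContours(big,[bx.astype(int)],-1,(0,255,255),1)
cv2.imwrite("pics/ov.png",cv2.resize(big[95:315,95:475],None,fx=2.1,fy=2.1))
E
```

```text
foil (214.5, 120.0) (32, 38) [0.693 0.142] scene [0.671 0.129]
tin (214.0, 174.5) (18, 16) [0.581 0.141] scene [0.583 0.117]
pot (288.5, 177.5) (18, 26) [ 0.576 -0.008] scene [ 0.562 -0.014]
jar (285.5, 236.8) (67, 52) [ 0.457 -0.002] scene [0.43  0.019]
mug (347.5, 237.5) (70, 58) [ 0.455 -0.123] scene [ 0.481 -0.177]
salt (350.5, 192.5) (53, 45) [ 0.543 -0.13 ] scene [ 0.566 -0.15 ]
pepper (350.6, 132.2) (54, 75) [ 0.665 -0.132] scene [ 0.672 -0.145]
buns (218.5, 242.0) (88, 86) [0.447 0.133] scene [0.456 0.123]
tray [0.469 0.312] [0.084, 0.161] yaw 0.281
tray [ 0.468 -0.325] [0.085, 0.238] yaw 0.059
tray [0.628 0.591] [0.235, 0.065] yaw 0.105
```

View pics/ov.png

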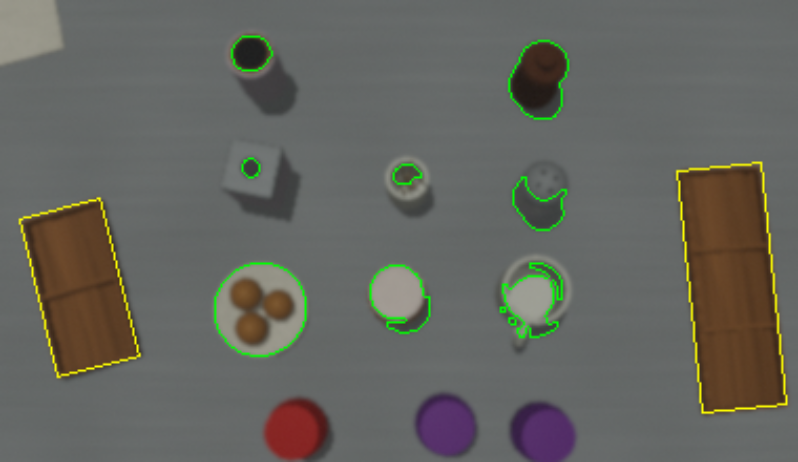

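The overlay shows tray fits on the rims. Sizes of 85x238 and 84x161 mm match the given ones. The object tops read cleaner than the silhouettes, with shadows spoiling the latter, so I'll cast the top centres at their heights and check the axes in the scene view.

```bash
python3 - <<'E'
from h import *
t,s=load("pics/top0.npy"),load("pics/scene0.npy")
T={"jar":((397,292),.066,.066),"salt":((545,182),.07,.086),"pepper":((545,66),.08,.094),"tin":((251,168),.077,.079),"pot":((407,178),.06,.06),"mug":((537,288),.07,.07),"foil":((251,55),.085,.085),"red":((293,428),.066,.066),"pur1":((446,426),.066,.066),"pur2":((543,433),.066,.066)}
f=cv2.resize(s["frame"][150:310,100:400,::-1],None,fx=2.66,fy=2.66)
g=lambda X:tuple(((proj(s,X)-[100,150])*2.66).astype(int).tolist())
for n,(q,z,h) in T.items():
    x=cast(t,np.array(q)/2.1+95,z); print(n,x.round(3))
    cv2.line(f,g([*x,0]),g([*x,h]),(0,255,0),1)
for c,y,offs in(((.468,-.325),.059,(-.078,0,.078)),((.469,.312),.281,(-.039,.039))):
    for o in offs:
        p=np.array(c)+o*np.array([np.cos(y),np.sin(y)]); print("bay",o,p.round(3),round(float(np.hypot(*p)),3)); cv2.circle(f,g([*p,.004]),3,(0,255,255),-1)
cv2.imwrite("pics/sc.png",f)
E
```

```text
jar [0.46  0.001]
salt [ 0.56  -0.134]
pepper [ 0.666 -0.135]
tin [0.572 0.133]
pot [ 0.565 -0.008]
mug [ 0.463 -0.125]
foil [0.676 0.134]
red [0.339 0.094]
pur1 [ 0.341 -0.042]
pur2 [ 0.334 -0.128]
bay -0.078 [ 0.39 -0.33] 0.511
bay 0 [ 0.468 -0.325] 0.57
bay 0.078 [ 0.546 -0.32 ] 0.633
bay -0.039 [0.432 0.301] 0.526
bay 0.039 [0.506 0.323] 0.601
```

View pics/sc.png

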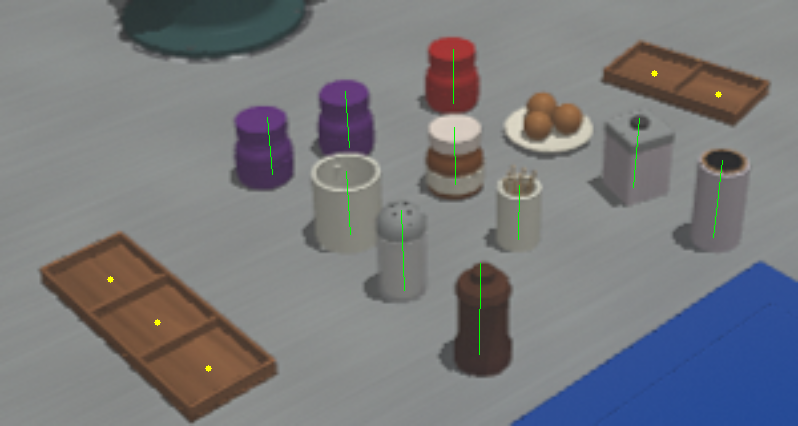

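The projected axes run through the objects and the bay dots sit mid-bay, so the positions hold up. I'll move towards the tin first.

```bash
cat >> h.py <<'E'
from scipy.spatial.transform import Rotation as Ro
def plan(st,xyz,yaw):
    "shift, turn in fractions, in the present tool axes, to reach xyz with tool y at yaw deg"
    w,a,b,c=st["tcp_rot"]; R=Ro.from_quat([a,b,c,w]); y=np.radians(yaw)
    ty=np.array([np.cos(y),np.sin(y),0]); tz=np.array([0,0,-1.]); G=Ro.from_matrix(np.c_[np.cross(ty,tz),ty,tz])
    s=R.inv().apply(np.array(xyz)-st["position"])/.2; r=(R.inv()*G).as_rotvec()/2
    print("shift",s.round(3),"turn",r.round(3),"| pos",np.round(st["position"],4),"gap",round(float(st["finger_gap"]),4),"t",st["t"])
E
python3 - <<'E'
from bench import *; from h import *
plan(state(),[.572,.133,.16],73.3)
E
```

```text
shift [-2.438 -1.61   0.183] turn [-0.001  0.    -0.036] | pos [0.2306 0.6071 0.1961] gap 0.0851 t 0.1
```

>>> step_arm(
  increments=[
    [[-0.2,-0.13,0],[0,0,0]],
    [[-0.4,-0.27,0],[0,0,0]],
    [[-0.6,-0.4,0],[0,0,0]],
    [[-0.8,-0.53,0],[0,0,0]],
    [[-0.8,-0.53,0],[0,0,0]],
  ],
  grip=1,
)

```text
t: 0.72
position: [0.3459, 0.4479, 0.1968]
tcp_rot: [0.001, 0.184, 0.983, -0.001]
contact_force: [-0.3, -0.5, 0.1]
finger_gap: 0.0857
grasp_force: 0.0
```

>>> step_arm(
  increments=[
    [[-0.2,-0.13,0],[0,0,0]],
    [[-0.4,-0.27,0],[0,0,0]],
    [[-0.6,-0.4,0],[0,0,0]],
    [[-0.8,-0.53,0],[0,0,0]],
    [[-0.8,-0.53,0],[0,0,0]],
  ],
)

```text
t: 1.35
position: [0.4567, 0.2929, 0.1969]
tcp_rot: [0.0, 0.183, 0.983, -0.001]
contact_force: [-0.4, -0.4, 0.1]
finger_gap: 0.0855
grasp_force: 0.0
```

>>> step_arm(
  increments=[
    [[-0.2,-0.13,0],[0,0,0]],
    [[-0.4,-0.27,0],[0,0,-0.03]],
    [[-0.6,-0.4,0],[0,0,-0.03]],
    [[-0.8,-0.53,0],[0,0,-0.036]],
    [[-0.8,-0.53,0],[0,0,-0.036]],
    [[-0.8,-0.53,0],[0,0,-0.036]],
  ],
)

```text
t: 2.1
position: [0.5658, 0.1422, 0.1965]
tcp_rot: [-0.001, 0.144, 0.99, 0.0]
contact_force: [-0.2, 0.9, 0.3]
finger_gap: 0.0852
grasp_force: 0.0
```

```bash
python3 - <<'E'
from bench import *; from h import *
plan(state(),[.572,.133,.026],73.3)
E
```

```text
shift [-0.044 -0.035  0.852] turn [ 0.    -0.001  0.001] | pos [0.5658 0.1422 0.1965] gap 0.0852 t 2.1
```

>>> step_arm(
  increments=[
    [[-0.044,-0.035,0.2],[0,0,0]],
    [[-0.044,-0.035,0.45],[0,0,0]],
    [[-0.044,-0.035,0.7],[0,0,0]],
    [[-0.044,-0.035,0.85],[0,0,0]],
    [[-0.044,-0.035,0.85],[0,0,0]],
    [[-0.044,-0.035,0.85],[0,0,0]],
  ],
)

```text
t: 2.85
position: [0.5736, 0.1325, 0.0282]
tcp_rot: [0.001, 0.144, 0.99, 0.001]
contact_force: [-0.4, 0.2, 0.7]
finger_gap: 0.0852
grasp_force: 0.0
```

>>> step_arm(
  increments=[
    [[0,0,0],[0,0,0]],
    [[0,0,0],[0,0,0]],
    [[0,0,0],[0,0,0]],
    [[0,0,0],[0,0,0]],
    [[0,0,0],[0,0,0]],
    [[0,0,0],[0,0,0]],
    [[0,0,0],[0,0,0]],
    [[0,0,0],[0,0,0]],
  ],
  grip=0,
  grip_force=40,
)

```text
t: 3.85
position: [0.5741, 0.1314, 0.0288]
tcp_rot: [0.001, 0.145, 0.989, 0.001]
contact_force: [-1.2, -0.4, 8.1]
finger_gap: 0.0471
grasp_force: 38.9
```

>>> step_arm(
  increments=[
    [[0,0,-0.15],[0,0,0]],
    [[0,0,-0.35],[0,0,0]],
    [[0,0,-0.55],[0,0,0]],
    [[0,0,-0.65],[0,0,0]],
    [[0,0,-0.65],[0,0,0]],
  ],
)

```text
t: 4.47
position: [0.5741, 0.131, 0.1589]
tcp_rot: [0.002, 0.145, 0.989, 0.001]
contact_force: [0.2, -0.0, -2.3]
finger_gap: 0.047
grasp_force: 41.1
```

```bash
python3 - <<'E'
from bench import *; from h import *
plan(state(),[.506,.323,.16],106.1)
E
```

```text
shift [ 0.602  0.822 -0.005] turn [ 0.001  0.002 -0.286] | pos [0.5741 0.131  0.1589] gap 0.047 t 4.475
```

>>> step_arm(
  increments=[
    [[0.12,0.16,0],[0,0,-0.06]],
    [[0.24,0.33,0],[0,0,-0.12]],
    [[0.36,0.5,0],[0,0,-0.18]],
    [[0.48,0.66,0],[0,0,-0.24]],
    [[0.602,0.822,0],[0,0,-0.286]],
    [[0.602,0.822,0],[0,0,-0.286]],
    [[0.602,0.822,0],[0,0,-0.286]],
  ],
)

```text
t: 5.35
position: [0.5044, 0.3217, 0.1557]
tcp_rot: [-0.001, -0.14, 0.99, -0.001]
contact_force: [0.7, 0.0, -1.7]
finger_gap: 0.0468
grasp_force: 41.1
```

```bash
python3 - <<'E'
from bench import *; from h import *
plan(state(),[.506,.323,.034],106.1)
E
```

```text
shift [-0.011  0.005  0.608] turn [-0.001 -0.001 -0.   ] | pos [0.5044 0.3217 0.1557] gap 0.0468 t 5.35
```

>>> step_arm(
  increments=[
    [[-0.011,0.005,0.2],[0,0,0]],
    [[-0.011,0.005,0.4],[0,0,0]],
    [[-0.011,0.005,0.52],[0,0,0]],
    [[-0.011,0.005,0.59],[0,0,0]],
    [[-0.011,0.005,0.605],[0,0,0]],
    [[-0.011,0.005,0.605],[0,0,0]],
    [[-0.011,0.005,0.605],[0,0,0]],
  ],
)

```text
t: 6.22
position: [0.5075, 0.3248, 0.0371]
tcp_rot: [0.001, -0.14, 0.99, 0.0]
contact_force: [1.2, 0.9, -1.8]
finger_gap: 0.0472
grasp_force: 41.1
```

>>> step_arm(
  increments=[
    [[0,0,0.01],[0,0,0]],
    [[0,0,0.02],[0,0,0]],
    [[0,0,0.02],[0,0,0]],
  ],
)

```text
t: 6.6
position: [0.5071, 0.3248, 0.0329]
tcp_rot: [0.001, -0.14, 0.99, 0.0]
contact_force: [-1.2, 1.0, 4.6]
finger_gap: 0.0472
grasp_force: 41.6
```

>>> step_arm(
  increments=[
    [[0,0,0],[0,0,0]],
    [[0,0,0],[0,0,0]],
    [[0,0,0],[0,0,0]],
    [[0,0,0],[0,0,0]],
    [[0,0,0],[0,0,0]],
    [[0,0,-0.1],[0,0,0]],
    [[0,0,-0.3],[0,0,0]],
    [[0,0,-0.6],[0,0,0]],
    [[0,0,-0.75],[0,0,0]],
    [[0,0,-0.75],[0,0,0]],
  ],
  grip=1,
)

```text
t: 7.85
position: [0.5085, 0.3257, 0.1867]
tcp_rot: [0.003, -0.14, 0.99, 0.002]
contact_force: [-0.5, 0.3, -0.3]
finger_gap: 0.0855
grasp_force: 0.0
```

```bash
python3 - <<'E'
from bench import *; from h import *
plan(state(),[.565,-.008,.17],90)
E
```

```text
shift [ 0.192 -1.681  0.078] turn [0.002 0.003 0.141] | pos [0.5085 0.3257 0.1867] gap 0.0855 t 7.85
```

>>> step_arm(
  increments=[
    [[0.03,-0.21,0],[0,0,0]],
    [[0.05,-0.42,0],[0,0,0]],
    [[0.07,-0.63,0],[0,0,0]],
    [[0.096,-0.84,0],[0,0,0]],
    [[0.096,-0.84,0],[0,0,0]],
  ],
)

```text
t: 8.48
position: [0.5351, 0.1531, 0.1817]
tcp_rot: [-0.0, -0.137, 0.991, -0.001]
contact_force: [0.2, 1.4, 0.5]
finger_gap: 0.0853
grasp_force: 0.0
```

>>> step_arm(
  increments=[
    [[0.03,-0.21,0],[0,0,0.05]],
    [[0.05,-0.42,0],[0,0,0.09]],
    [[0.07,-0.63,0],[0,0,0.12]],
    [[0.096,-0.84,0],[0,0,0.141]],
    [[0.096,-0.84,0],[0,0,0.141]],
    [[0.096,-0.84,0],[0,0,0.141]],
    [[0.096,-0.84,0],[0,0,0.141]],
  ],
)

```text
t: 9.35
position: [0.5628, -0.007, 0.1818]
tcp_rot: [-0.0, -0.001, 1.0, 0.0]
contact_force: [-0.3, 0.4, 0.1]
finger_gap: 0.0853
grasp_force: 0.0
```

```bash
python3 - <<'E'
from bench import *; from h import *
plan(state(),[.565,-.008,.022],90)
c=camera("top"); cv2.imwrite("pics/t1.png",c["frame"][:,:,::-1])
E
```

```text
shift [-0.012 -0.006  0.799] turn [ 0.    -0.     0.001] | pos [ 0.5628 -0.007   0.1818] gap 0.0853 t 9.35
```

View pics/t1.png

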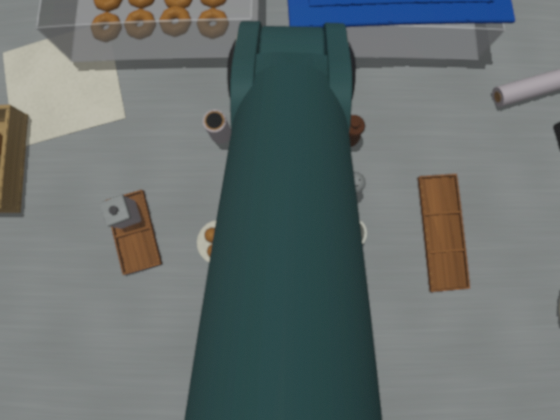

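The picture shows the tin standing in the far bay of the short tray, with its knob at (112,210). The arm hides the middle. I'll pick the pot next and check the tin's position numerically.

>>> step_arm(
  increments=[
    [[-0.012,-0.006,0.2],[0,0,0]],
    [[-0.012,-0.006,0.45],[0,0,0]],
    [[-0.012,-0.006,0.65],[0,0,0]],
    [[-0.012,-0.006,0.79],[0,0,0]],
    [[-0.012,-0.006,0.79],[0,0,0]],
    [[-0.012,-0.006,0.79],[0,0,0]],
  ],
)

```text
t: 10.15
position: [0.5663, -0.0097, 0.025]
tcp_rot: [0.001, 0.0, 1.0, 0.0]
contact_force: [-1.0, 0.1, 0.1]
finger_gap: 0.0855
grasp_force: 0.0
```

>>> step_arm(
  increments=[
    [[0,0,0],[0,0,0]],
    [[0,0,0],[0,0,0]],
    [[0,0,0],[0,0,0]],
    [[0,0,0],[0,0,0]],
    [[0,0,0],[0,0,0]],
    [[0,0,0],[0,0,0]],
    [[0,0,0],[0,0,0]],
    [[0,0,0],[0,0,0]],
  ],
  grip=0,
  grip_force=30,
)

```text
t: 11.15
position: [0.5713, -0.0034, 0.0303]
tcp_rot: [0.006, -0.001, 1.0, 0.004]
contact_force: [-3.5, 12.4, 35.2]
finger_gap: -0.0
grasp_force: 17.5
```

>>> step_arm(
  increments=[
    [[0,0,-0.15],[0,0,0]],
    [[0,0,-0.35],[0,0,0]],
    [[0,0,-0.55],[0,0,0]],
    [[0,0,-0.75],[0,0,0]],
    [[0,0,-0.75],[0,0,0]],
  ],
)

```text
t: 11.78
position: [0.5678, -0.0103, 0.1778]
tcp_rot: [0.004, 0.0, 1.0, 0.0]
contact_force: [0.4, 0.3, 0.6]
finger_gap: 0.0002
grasp_force: 0.0
```

```bash
python3 - <<'E'
from bench import *; from h import *
plan(state(),[.432,.301,.17],106.1)
t=load("pics/top0.npy"); print("tin",cast(t,(112.5,210),.081),"want .506 .323")
E
```

```text
shift [0.681 1.556 0.035] turn [-0.     0.004 -0.141] | pos [ 0.5678 -0.0103  0.1778] gap 0.0002 t 11.775
tin [0.50470948 0.32729269] want .506 .323
```

The fingers shut empty, so the pot has slipped away or tipped. I'll look at both views.

```bash
python3 - <<'E'
from bench import *; from h import *
c=camera("scene"); np.save("pics/s2.npy",c,allow_pickle=True); cv2.imwrite("pics/s2.png",cv2.resize(c["frame"][130:330,130:400,::-1],None,fx=2.9,fy=2.9))
E
```

```text
(no output)
```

View pics/s2.png

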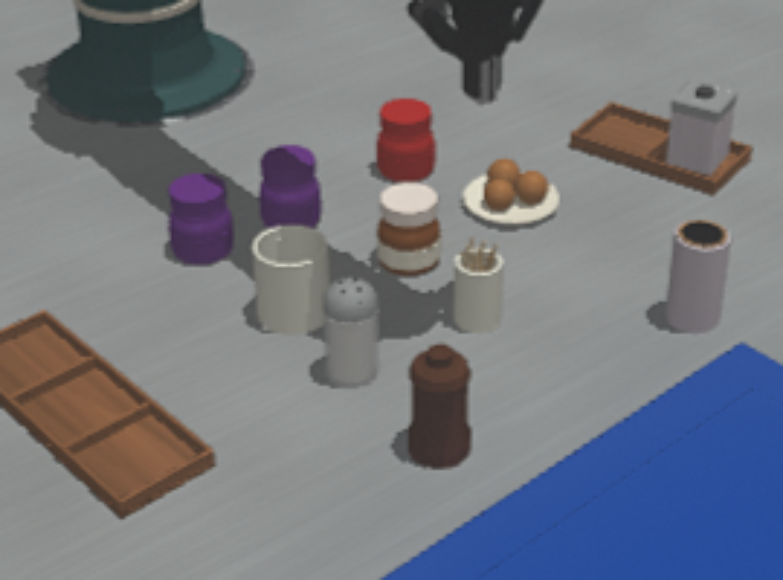

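```bash
python3 - <<'E'
from bench import *; from h import *
s0,s2=load("pics/scene0.npy"),load("pics/s2.npy"); t=load("pics/top0.npy")
print(cast(s2,np.array([478,292])/2.9+130,.03), "before", cast(s0,np.array([519,213])/2.66+[100,150],.03), "top", cast(t,(289,181),.06))
a=np.hstack([c["frame"][195:255,270:330,::-1] for c in(s0,s2)]+[np.clip(128+(s2["frame"].astype(int)-s0["frame"])[195:255,270:330,::-1],0,255).astype(np.uint8)])
cv2.imwrite("pics/d.png",cv2.resize(a,None,fx=4.4,fy=4.4))
print(state()["contact_force"],state()["position"])
E
```

```text
[ 0.5672985  -0.01041995] before [ 0.56579621 -0.00824171] top [ 0.56299835 -0.00857935]
[ 0.0426331   0.51894355 -1.26557307] [ 0.56628766 -0.0102672   0.17563613]
```

View pics/d.png

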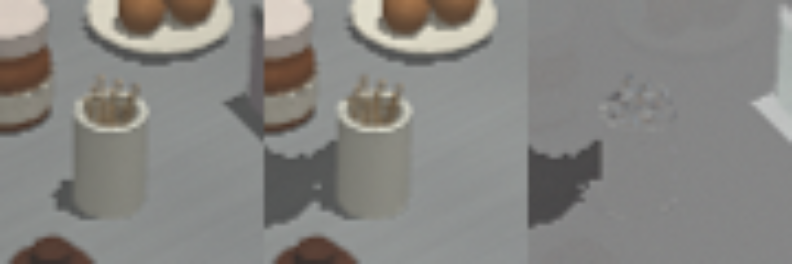

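The pot hasn't moved; only its toothpicks shifted, so the jaws slipped on the upper rim. I'll retry lower, with a smaller opening, a staged close and less force.

>>> step_arm(
  increments=[
    [[0,0,0],[0,0,0]],
    [[0,0,0],[0,0,0]],
    [[0,0,0],[0,0,0]],
    [[0,0,0],[0,0,0]],
    [[0,0.005,0.2],[0,0,0]],
    [[0,0.005,0.45],[0,0,0]],
    [[0,0.005,0.65],[0,0,0]],
    [[0,0.005,0.8],[0,0,0]],
    [[0,0.005,0.825],[0,0,0]],
    [[0,0.005,0.825],[0,0,0]],
    [[0,0.005,0.825],[0,0,0]],
  ],
  grip=0.8,
)

```text
t: 13.2
position: [0.5666, -0.0093, 0.0105]
tcp_rot: [0.001, 0.0, 1.0, 0.0]
contact_force: [-1.2, -0.6, 0.5]
finger_gap: 0.0682
grasp_force: 0.0
```

>>> step_arm(
  increments=[
    [[0,0,0],[0,0,0]],
    [[0,0,0],[0,0,0]],
    [[0,0,0],[0,0,0]],
    [[0,0,0],[0,0,0]],
  ],
  grip=0.54,
  grip_force=20,
)

```text
t: 13.7
position: [0.5654, -0.0093, 0.0091]
tcp_rot: [0.0, 0.0, 1.0, 0.0]
contact_force: [0.2, 1.0, -0.3]
finger_gap: 0.0463
grasp_force: 0.0
```

>>> step_arm(
  increments=[
    [[0,0,0],[0,0,0]],
    [[0,0,0],[0,0,0]],
    [[0,0,0],[0,0,0]],
    [[0,0,0],[0,0,0]],
  ],
  grip=0.43,
  grip_force=20,
)

```text
t: 14.2
position: [0.5655, -0.0092, 0.0092]
tcp_rot: [0.0, 0.0, 1.0, 0.0]
contact_force: [-1.3, -0.1, 3.0]
finger_gap: 0.0393
grasp_force: 20.0
```

Held at 39.3 mm with 20 N. Lifting.

>>> step_arm(
  increments=[
    [[0,0,-0.05],[0,0,0]],
    [[0,0,-0.2],[0,0,0]],
    [[0,0,-0.4],[0,0,0]],
    [[0,0,-0.6],[0,0,0]],
    [[0,0,-0.75],[0,0,0]],
    [[0,0,-0.75],[0,0,0]],
  ],
)

```text
t: 14.95
position: [0.567, -0.0095, 0.1618]
tcp_rot: [0.003, 0.001, 1.0, 0.0]
contact_force: [-0.2, -0.6, -0.1]
finger_gap: 0.0392
grasp_force: 20.4
```

```bash
python3 - <<'E'
from bench import *; from h import *
s=state(); print(s["grasp_force"]);plan(s,[.432,.301,.16],106.1)
E
```

```text
20.440797069977634
shift [0.677 1.552 0.006] turn [-0.     0.003 -0.141] | pos [ 0.567  -0.0095  0.1618] gap 0.0392 t 14.95
```

>>> step_arm(
  increments=[
    [[0.06,0.14,0],[0,0,0]],
    [[0.13,0.3,0],[0,0,0]],
    [[0.2,0.46,0],[0,0,0]],
    [[0.27,0.62,0],[0,0,0]],
    [[0.34,0.776,0],[0,0,0]],
    [[0.34,0.776,0],[0,0,0]],
  ],
)

```text
t: 15.7
position: [0.4954, 0.1485, 0.1578]
tcp_rot: [-0.001, -0.002, 1.0, 0.0]
contact_force: [0.2, -0.5, -0.6]
finger_gap: 0.0396
grasp_force: 20.5
```

>>> step_arm(
  increments=[
    [[0.06,0.14,0],[0,0,-0.04]],
    [[0.13,0.3,0],[0,0,-0.08]],
    [[0.2,0.46,0],[0,0,-0.11]],
    [[0.27,0.62,0],[0,0,-0.141]],
    [[0.338,0.776,0],[0,0,-0.141]],
    [[0.338,0.776,0],[0,0,-0.141]],
    [[0.338,0.776,0],[0,0,-0.141]],
  ],
)

```text
t: 16.58
position: [0.4302, 0.3003, 0.1585]
tcp_rot: [-0.0, -0.14, 0.99, -0.001]
contact_force: [0.1, -0.1, -0.5]
finger_gap: 0.0391
grasp_force: 20.5
```

```bash
python3 - <<'E'
from bench import *; from h import *
s=state(); print(s["grasp_force"]);plan(s,[.432,.301,.015],106.1)
E
```

```text
20.509107704474445
shift [-0.01   0.002  0.718] turn [-0. -0. -0.] | pos [0.4302 0.3003 0.1585] gap 0.0391 t 16.575
```

>>> step_arm(
  increments=[
    [[-0.01,0.002,0.2],[0,0,0]],
    [[-0.01,0.002,0.42],[0,0,0]],
    [[-0.01,0.002,0.6],[0,0,0]],
    [[-0.01,0.002,0.68],[0,0,0]],
    [[-0.01,0.002,0.71],[0,0,0]],
    [[-0.01,0.002,0.71],[0,0,0]],
    [[-0.01,0.002,0.71],[0,0,0]],
  ],
)

```text
t: 17.45
position: [0.4328, 0.3028, 0.0182]
tcp_rot: [0.001, -0.14, 0.99, 0.001]
contact_force: [-0.7, -0.3, -1.0]
finger_gap: 0.0391
grasp_force: 20.5
```

>>> step_arm(
  increments=[
    [[0,0,0.01],[0,0,0]],
    [[0,0,0.02],[0,0,0]],
    [[0,0,0.02],[0,0,0]],
  ],
)

```text
t: 17.82
position: [0.4321, 0.3025, 0.0132]
tcp_rot: [0.0, -0.14, 0.99, 0.0]
contact_force: [-0.2, -0.7, 1.7]
finger_gap: 0.0393
grasp_force: 20.6
```

>>> step_arm(
  increments=[
    [[0,0,0],[0,0,0]],
    [[0,0,0],[0,0,0]],
    [[0,0,0],[0,0,0]],
    [[0,0,0],[0,0,0]],
    [[0,0,0],[0,0,0]],
    [[0,0,-0.1],[0,0,0]],
    [[0,0,-0.3],[0,0,0]],
    [[0,0,-0.6],[0,0,0]],
    [[0,0,-0.85],[0,0,0]],
    [[0,0,-0.85],[0,0,0]],
  ],
  grip=0.65,
)

```text
t: 19.08
position: [0.4342, 0.304, 0.1874]
tcp_rot: [0.004, -0.14, 0.99, 0.002]
contact_force: [0.4, 0.2, -0.4]
finger_gap: 0.0558
grasp_force: 0.0
```

```bash
python3 - <<'E'
from bench import *; from h import *
plan(state(),[.46,.001,.18],90)
E
```

```text
shift [ 0.297 -1.491  0.029] turn [0.002 0.004 0.141] | pos [0.4342 0.304  0.1874] gap 0.0558 t 19.075
```

>>> step_arm(
  increments=[
    [[0.04,-0.2,0],[0,0,0]],
    [[0.08,-0.4,0],[0,0,0]],
    [[0.12,-0.6,0],[0,0,0]],
    [[0.15,-0.75,0],[0,0,0]],
    [[0.15,-0.75,0],[0,0,0]],
  ],
  grip=1,
)

```text
t: 19.7
position: [0.4443, 0.1471, 0.1821]
tcp_rot: [-0.001, -0.138, 0.99, -0.001]
contact_force: [0.3, 0.1, 0.3]
finger_gap: 0.0855
grasp_force: 0.0
```

>>> step_arm(
  increments=[
    [[0.04,-0.2,0],[0,0,0.05]],
    [[0.08,-0.4,0],[0,0,0.09]],
    [[0.12,-0.6,0],[0,0,0.12]],
    [[0.147,-0.741,0],[0,0,0.141]],
    [[0.147,-0.741,0],[0,0,0.141]],
    [[0.147,-0.741,0],[0,0,0.141]],
    [[0.147,-0.741,0],[0,0,0.141]],
  ],
)

```text
t: 20.58
position: [0.4574, 0.0007, 0.1827]
tcp_rot: [-0.0, -0.001, 1.0, 0.0]
contact_force: [-0.3, -0.0, -0.2]
finger_gap: 0.0855
grasp_force: 0.0
```

```bash
python3 - <<'E'
from bench import *; from h import *
plan(state(),[.46,.001,.014],90)
E
```

```text
shift [-0.013  0.001  0.844] turn [ 0.    -0.     0.001] | pos [0.4574 0.0007 0.1827] gap 0.0855 t 20.575
```

>>> step_arm(
  increments=[
    [[-0.013,0,0.2],[0,0,0]],
    [[-0.013,0,0.45],[0,0,0]],
    [[-0.013,0,0.7],[0,0,0]],
    [[-0.013,0,0.83],[0,0,0]],
    [[-0.013,0,0.84],[0,0,0]],
    [[-0.013,0,0.84],[0,0,0]],
  ],
)

```text
t: 21.32
position: [0.4608, -0.0003, 0.0157]
tcp_rot: [0.001, -0.0, 1.0, 0.0]
contact_force: [0.5, -0.1, 0.4]
finger_gap: 0.0856
grasp_force: 0.0
```

>>> step_arm(
  increments=[
    [[0,0,0],[0,0,0]],
    [[0,0,0],[0,0,0]],
    [[0,0,0],[0,0,0]],
    [[0,0,0],[0,0,0]],
    [[0,0,0],[0,0,0]],
    [[0,0,0],[0,0,0]],
  ],
  grip=0.6,
  grip_force=30,
)

```text
t: 22.08
position: [0.4601, -0.0007, 0.015]
tcp_rot: [-0.0, 0.0, 1.0, 0.0]
contact_force: [0.1, 1.5, 0.8]
finger_gap: 0.0511
grasp_force: 0.9
```

>>> step_arm(
  increments=[
    [[0,0,0],[0,0,0]],
    [[0,0,0],[0,0,0]],
    [[0,0,0],[0,0,0]],
    [[0,0,0],[0,0,0]],
  ],
  grip=0.52,
  grip_force=30,
)

```text
t: 22.58
position: [0.4604, -0.0008, 0.0152]
tcp_rot: [0.0, 0.0, 1.0, 0.0]
contact_force: [-0.2, 1.1, 5.8]
finger_gap: 0.0489
grasp_force: 30.2
```

>>> step_arm(
  increments=[
    [[0,0,-0.05],[0,0,0]],
    [[0,0,-0.2],[0,0,0]],
    [[0,0,-0.4],[0,0,0]],
    [[0,0,-0.6],[0,0,0]],
    [[0,0,-0.75],[0,0,0]],
    [[0,0,-0.75],[0,0,0]],
  ],
)

```text
t: 23.32
position: [0.4614, -0.0011, 0.1671]
tcp_rot: [0.002, 0.001, 1.0, 0.0]
contact_force: [-0.3, 0.1, -2.3]
finger_gap: 0.0483
grasp_force: 31.7
```

```bash
python3 - <<'E'
from bench import *; from h import *
s=state(); print(s["grasp_force"]);plan(s,[.468,-.325,.16],93.4)
E
```

```text
31.672534346580505
shift [-0.035 -1.619  0.035] turn [ 0.     0.002 -0.03 ] | pos [ 0.4614 -0.0011  0.1671] gap 0.0483 t 23.325
```

>>> step_arm(
  increments=[
    [[0,-0.16,0],[0,0,0]],
    [[-0.01,-0.32,0],[0,0,0]],
    [[-0.01,-0.48,0],[0,0,0]],
    [[-0.02,-0.64,0],[0,0,0]],
    [[-0.02,-0.81,0],[0,0,0]],
    [[-0.02,-0.81,0],[0,0,0]],
  ],
)

```text
t: 24.08
position: [0.4623, -0.1656, 0.1637]
tcp_rot: [-0.001, 0.003, 1.0, -0.001]
contact_force: [-0.2, -0.5, -1.7]
finger_gap: 0.0483
grasp_force: 31.7
```

>>> step_arm(
  increments=[
    [[0,-0.16,0],[0,0,-0.01]],
    [[-0.01,-0.32,0],[0,0,-0.02]],
    [[-0.01,-0.48,0],[0,0,-0.03]],
    [[-0.015,-0.64,0],[0,0,-0.03]],
    [[-0.015,-0.81,0],[0,0,-0.03]],
    [[-0.015,-0.81,0],[0,0,-0.03]],
    [[-0.015,-0.81,0],[0,0,-0.03]],
  ],
)

```text
t: 24.95
position: [0.4665, -0.3231, 0.1638]
tcp_rot: [-0.001, -0.03, 1.0, 0.001]
contact_force: [0.7, -0.4, -1.7]
finger_gap: 0.0489
grasp_force: 31.8
```

```bash
python3 - <<'E'
from bench import *; from h import *
s=state(); print(s["grasp_force"]);plan(s,[.468,-.325,.022],93.4)
E
```

```text
31.770408153533936
shift [-0.008 -0.012  0.709] turn [ 0.001 -0.001  0.   ] | pos [ 0.4665 -0.3231  0.1638] gap 0.0489 t 24.95
```

>>> step_arm(
  increments=[
    [[-0.003,-0.004,0.2],[0,0,0]],
    [[-0.003,-0.004,0.42],[0,0,0]],
    [[-0.003,-0.004,0.6],[0,0,0]],
    [[-0.003,-0.004,0.68],[0,0,0]],
    [[-0.003,-0.004,0.71],[0,0,0]],
    [[-0.003,-0.004,0.71],[0,0,0]],
    [[-0.003,-0.004,0.71],[0,0,0]],
  ],
)

```text
t: 25.82
position: [0.4684, -0.326, 0.0242]
tcp_rot: [0.001, -0.03, 1.0, -0.001]
contact_force: [0.1, -0.3, -2.3]
finger_gap: 0.0486
grasp_force: 31.8
```

>>> step_arm(
  increments=[
    [[0,0,0.01],[0,0,0]],
    [[0,0,0.02],[0,0,0]],
    [[0,0,0.024],[0,0,0]],
    [[0,0,0.024],[0,0,0]],
  ],
)

```text
t: 26.32
position: [0.4683, -0.3257, 0.0193]
tcp_rot: [0.001, -0.03, 1.0, -0.0]
contact_force: [-1.8, 1.8, 6.6]
finger_gap: 0.0485
grasp_force: 32.5
```

>>> step_arm(
  increments=[
    [[0,0,0],[0,0,0]],
    [[0,0,0],[0,0,0]],
    [[0,0,0],[0,0,0]],
    [[0,0,0],[0,0,0]],
    [[0,0,0],[0,0,0]],
    [[0,0,-0.1],[0,0,0]],
    [[0,0,-0.3],[0,0,0]],
    [[0,0,-0.6],[0,0,0]],
    [[0,0,-0.85],[0,0,0]],
    [[0,0,-0.85],[0,0,0]],
  ],
  grip=0.95,
)

```text
t: 27.58
position: [0.47, -0.3276, 0.1941]
tcp_rot: [0.005, -0.029, 1.0, -0.002]
contact_force: [-0.2, 0.7, -1.2]
finger_gap: 0.081
grasp_force: 0.0
```

```bash
python3 - <<'E'
from bench import *; from h import *
plan(state(),[.56,-.134,.18],90)
E
```

```text
shift [-0.506  0.94   0.07 ] turn [-0.002  0.005  0.029] | pos [ 0.47   -0.3276  0.1941] gap 0.081 t 27.575
```

>>> step_arm(
  increments=[
    [[-0.1,0.19,0],[0,0,0.01]],
    [[-0.2,0.38,0],[0,0,0.02]],
    [[-0.3,0.57,0],[0,0,0.029]],
    [[-0.4,0.76,0],[0,0,0.029]],
    [[-0.506,0.94,0],[0,0,0.029]],
    [[-0.506,0.94,0],[0,0,0.029]],
    [[-0.506,0.94,0],[0,0,0.029]],
  ],
  grip=1,
)

```text
t: 28.45
position: [0.5568, -0.1325, 0.1881]
tcp_rot: [-0.0, -0.0, 1.0, -0.0]
contact_force: [-0.4, -1.0, 0.4]
finger_gap: 0.0849
grasp_force: 0.0
```

```bash
python3 - <<'E'
from bench import *; from h import *
plan(state(),[.56,-.134,.02],90)
c=camera("scene"); np.save("pics/s3.npy",c,allow_pickle=True); cv2.imwrite("pics/s3.png",cv2.resize(c["frame"][130:330,100:400,::-1],None,fx=2.66,fy=2.66))
E
```

```text
shift [-0.017 -0.007  0.84 ] turn [-0. -0.  0.] | pos [ 0.5568 -0.1325  0.1881] gap 0.0849 t 28.45
```

View pics/s3.png

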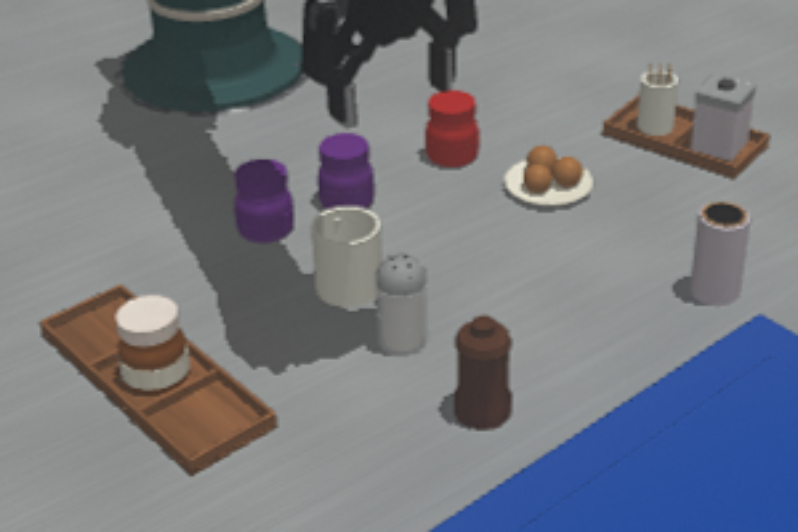

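The jar stands in the middle bay at (150,345), and the pot (657,105) and tin (722,115) stand in the short tray. The mug, foil and buns are undisturbed. Next is the salt.

>>> step_arm(
  increments=[
    [[-0.012,-0.004,0.2],[0,0,0]],
    [[-0.012,-0.004,0.45],[0,0,0]],
    [[-0.012,-0.004,0.7],[0,0,0]],
    [[-0.012,-0.004,0.82],[0,0,0]],
    [[-0.012,-0.004,0.835],[0,0,0]],
    [[-0.012,-0.004,0.835],[0,0,0]],
  ],
)

```text
t: 29.25
position: [0.5602, -0.1338, 0.022]
tcp_rot: [0.001, 0.0, 1.0, -0.0]
contact_force: [0.2, -0.7, 1.3]
finger_gap: 0.0852
grasp_force: 0.0
```

>>> step_arm(
  increments=[
    [[0,0,0],[0,0,0]],
    [[0,0,0],[0,0,0]],
    [[0,0,0],[0,0,0]],
    [[0,0,0],[0,0,0]],
    [[0,0,0],[0,0,0]],
  ],
  grip=0.6,
  grip_force=25,
)

```text
t: 29.88
position: [0.5598, -0.1327, 0.0212]
tcp_rot: [0.0, -0.001, 1.0, 0.0]
contact_force: [0.2, -0.9, -0.5]
finger_gap: 0.051
grasp_force: 0.0
```

>>> step_arm(
  increments=[
    [[0,0,0],[0,0,0]],
    [[0,0,0],[0,0,0]],
    [[0,0,0],[0,0,0]],
    [[0,0,0],[0,0,0]],
  ],
  grip=0.46,
)

```text
t: 30.38
position: [0.56, -0.1326, 0.0214]
tcp_rot: [0.0, -0.001, 1.0, 0.0]
contact_force: [-1.0, 0.4, 3.6]
finger_gap: 0.0424
grasp_force: 25.4
```

>>> step_arm(
  increments=[
    [[0,0,-0.05],[0,0,0]],
    [[0,0,-0.2],[0,0,0]],
    [[0,0,-0.4],[0,0,0]],
    [[0,0,-0.6],[0,0,0]],
    [[0,0,-0.72],[0,0,0]],
    [[0,0,-0.72],[0,0,0]],
  ],
)

```text
t: 31.12
position: [0.5609, -0.1332, 0.167]
tcp_rot: [0.002, -0.0, 1.0, -0.0]
contact_force: [0.7, 0.1, -2.1]
finger_gap: 0.0427
grasp_force: 26.0
```

```bash
python3 - <<'E'
from bench import *; from h import *
s=state(); print(s["grasp_force"]);plan(s,[.390,-.33,.17],93.4)
E
```

```text
25.990811962547014
shift [ 0.855 -0.983 -0.018] turn [-0.     0.002 -0.029] | pos [ 0.5609 -0.1332  0.167 ] gap 0.0427 t 31.125
```

>>> step_arm(
  increments=[
    [[0.14,-0.16,0],[0,0,0]],
    [[0.28,-0.32,0],[0,0,-0.01]],
    [[0.42,-0.48,0],[0,0,-0.02]],
    [[0.56,-0.64,0],[0,0,-0.029]],
    [[0.7,-0.8,0],[0,0,-0.029]],
    [[0.855,-0.983,0],[0,0,-0.029]],
    [[0.855,-0.983,0],[0,0,-0.029]],
    [[0.855,-0.983,0],[0,0,-0.029]],
  ],
)

```text
t: 32.12
position: [0.3887, -0.3287, 0.1641]
tcp_rot: [-0.001, -0.03, 1.0, 0.001]
contact_force: [0.2, 0.2, -1.9]
finger_gap: 0.0424
grasp_force: 26.0
```

```bash
python3 - <<'E'
from bench import *; from h import *
s=state(); plan(s,[.390,-.33,.0264],93.4)
E
```

```text
shift [-0.007 -0.008  0.688] turn [ 0.001 -0.001 -0.   ] | pos [ 0.3887 -0.3287  0.1641] gap 0.0424 t 32.125
```

>>> step_arm(
  increments=[
    [[0,-0.001,0.2],[0,0,0]],
    [[0,-0.001,0.42],[0,0,0]],
    [[0,-0.001,0.58],[0,0,0]],
    [[0,-0.001,0.66],[0,0,0]],
    [[0,-0.001,0.685],[0,0,0]],
    [[0,-0.001,0.685],[0,0,0]],
    [[0,-0.001,0.685],[0,0,0]],
  ],
)

```text
t: 33.0
position: [0.3899, -0.3302, 0.0293]
tcp_rot: [0.001, -0.03, 1.0, -0.001]
contact_force: [-0.3, 0.1, -2.1]
finger_gap: 0.0424
grasp_force: 26.0
```

>>> step_arm(
  increments=[
    [[0,0,0.01],[0,0,0]],
    [[0,0,0.018],[0,0,0]],
    [[0,0,0.018],[0,0,0]],
  ],
)

```text
t: 33.38
position: [0.3895, -0.3299, 0.0254]
tcp_rot: [0.001, -0.03, 1.0, -0.0]
contact_force: [-1.4, 1.5, 4.9]
finger_gap: 0.0423
grasp_force: 26.6
```

>>> step_arm(
  increments=[
    [[0,0,0],[0,0,0]],
    [[0,0,0],[0,0,0]],
    [[0,0,0],[0,0,0]],
    [[0,0,0],[0,0,0]],
    [[0,0,0],[0,0,0]],
    [[0,0,-0.1],[0,0,0]],
    [[0,0,-0.3],[0,0,0]],
    [[0,0,-0.6],[0,0,0]],
    [[0,0,-0.85],[0,0,0]],
    [[0,0,-0.85],[0,0,0]],
  ],
  grip=0.9,
)

```text
t: 34.62
position: [0.3912, -0.3314, 0.1985]
tcp_rot: [0.004, -0.03, 1.0, -0.002]
contact_force: [0.1, -0.1, 0.7]
finger_gap: 0.077
grasp_force: 0.0
```

```bash
python3 - <<'E'
from bench import *; from h import *
plan(state(),[.666,-.135,.19],90)
E
```

```text
shift [-1.429  0.899  0.049] turn [-0.002  0.004  0.03 ] | pos [ 0.3912 -0.3314  0.1985] gap 0.077 t 34.625
```

>>> step_arm(
  increments=[
    [[-0.18,0.11,0],[0,0,0.01]],
    [[-0.36,0.22,0],[0,0,0.02]],
    [[-0.54,0.34,0],[0,0,0.03]],
    [[-0.72,0.45,0],[0,0,0.03]],
    [[-0.72,0.45,0],[0,0,0.03]],
  ],
  grip=1,
)

```text
t: 35.25
position: [0.5293, -0.2278, 0.1926]
tcp_rot: [-0.001, -0.003, 1.0, 0.001]
contact_force: [-0.8, -1.4, -0.3]
finger_gap: 0.0851
grasp_force: 0.0
```

```bash
python3 - <<'E'
from bench import *; from h import *
plan(state(),[.666,-.135,.19],90)
E
```

```text
shift [-0.686  0.46   0.012] turn [ 0.001 -0.001  0.003] | pos [ 0.5293 -0.2278  0.1926] gap 0.0851 t 35.25
```

>>> step_arm(
  increments=[
    [[-0.18,0.12,0],[0,0,0]],
    [[-0.36,0.24,0],[0,0,0]],
    [[-0.54,0.36,0],[0,0,0]],
    [[-0.69,0.46,0],[0,0,0]],
    [[-0.69,0.46,0],[0,0,0]],
    [[-0.69,0.46,0],[0,0,0]],
  ],
)

```text
t: 36.0
position: [0.6639, -0.1411, 0.1935]
tcp_rot: [-0.001, 0.001, 1.0, -0.0]
contact_force: [0.4, -0.1, -1.6]
finger_gap: 0.0851
grasp_force: 0.0
```

```bash
python3 - <<'E'
from bench import *; from h import *
plan(state(),[.666,-.135,.02],90)
E
```

```text
shift [-0.012  0.031  0.867] turn [-0.    -0.001 -0.001] | pos [ 0.6639 -0.1411  0.1935] gap 0.0851 t 36.0
```

>>> step_arm(
  increments=[
    [[-0.008,0.033,0.1],[0,0,0]],
    [[-0.008,0.033,0.3],[0,0,0]],
    [[-0.008,0.033,0.5],[0,0,0]],
    [[-0.008,0.033,0.7],[0,0,0]],
    [[-0.008,0.033,0.84],[0,0,0]],
    [[-0.008,0.033,0.86],[0,0,0]],
    [[-0.008,0.033,0.86],[0,0,0]],
  ],
)

```text
t: 36.88
position: [0.667, -0.1333, 0.0227]
tcp_rot: [0.0, 0.001, 1.0, -0.0]
contact_force: [-0.0, 0.2, 0.6]
finger_gap: 0.0857
grasp_force: 0.0
```

>>> step_arm(
  increments=[
    [[0,0,0],[0,0,0]],
    [[0,0,0],[0,0,0]],
    [[0,0,0],[0,0,0]],
    [[0,0,0],[0,0,0]],
    [[0,0,0],[0,0,0]],
  ],
  grip=0.58,
  grip_force=25,
)

```text
t: 37.5
position: [0.6672, -0.1329, 0.0227]
tcp_rot: [0.0, 0.0, 1.0, 0.0]
contact_force: [-0.3, 0.8, -1.0]
finger_gap: 0.05
grasp_force: 0.0
```

>>> step_arm(
  increments=[
    [[0,0,0],[0,0,0]],
    [[0,0,0],[0,0,0]],
    [[0,0,0],[0,0,0]],
    [[0,0,0],[0,0,0]],
  ],
  grip=0.42,
)

```text
t: 38.0
position: [0.6674, -0.133, 0.0229]
tcp_rot: [0.0, 0.0, 1.0, -0.0]
contact_force: [-0.2, 0.4, 2.8]
finger_gap: 0.0427
grasp_force: 25.4
```

>>> step_arm(
  increments=[
    [[0,0,-0.05],[0,0,0]],
    [[0,0,-0.2],[0,0,0]],
    [[0,0,-0.4],[0,0,0]],
    [[0,0,-0.6],[0,0,0]],
    [[0,0,-0.72],[0,0,0]],
    [[0,0,-0.72],[0,0,0]],
  ],
)

```text
t: 38.75
position: [0.6683, -0.1331, 0.1688]
tcp_rot: [0.002, 0.0, 1.0, -0.0]
contact_force: [-0.3, 0.2, -2.3]
finger_gap: 0.0427
grasp_force: 25.9
```

```bash
python3 - <<'E'
from bench import *; from h import *
s=state(); print(s["grasp_force"]);plan(s,[.546,-.32,.17],93.4)
E
```

```text
25.86489474400878
shift [ 0.611 -0.935 -0.008] turn [-0.     0.002 -0.03 ] | pos [ 0.6683 -0.1331  0.1688] gap 0.0427 t 38.75
```

>>> step_arm(
  increments=[
    [[0.1,-0.16,0],[0,0,0]],
    [[0.2,-0.32,0],[0,0,-0.01]],
    [[0.31,-0.48,0],[0,0,-0.02]],
    [[0.42,-0.64,0],[0,0,-0.03]],
    [[0.52,-0.8,0],[0,0,-0.03]],
    [[0.611,-0.935,0],[0,0,-0.03]],
    [[0.611,-0.935,0],[0,0,-0.03]],
    [[0.611,-0.935,0],[0,0,-0.03]],
  ],
)

```text
t: 39.75
position: [0.5447, -0.3185, 0.1653]
tcp_rot: [-0.001, -0.03, 1.0, 0.001]
contact_force: [-0.7, 0.3, -1.7]
finger_gap: 0.0432
grasp_force: 25.9
```

```bash
python3 - <<'E'
from bench import *; from h import *
s=state(); plan(s,[.546,-.32,.028],93.4)
E
```

```text
shift [-0.007 -0.009  0.686] turn [ 0.001 -0.001  0.   ] | pos [ 0.5447 -0.3185  0.1653] gap 0.0432 t 39.75
```

>>> step_arm(
  increments=[
    [[0,-0.001,0.2],[0,0,0]],
    [[0,-0.001,0.42],[0,0,0]],
    [[0,-0.001,0.58],[0,0,0]],
    [[0,-0.001,0.66],[0,0,0]],
    [[0,-0.001,0.685],[0,0,0]],
    [[0,-0.001,0.685],[0,0,0]],
    [[0,-0.001,0.685],[0,0,0]],
  ],
)

```text
t: 40.62
position: [0.5458, -0.3205, 0.031]
tcp_rot: [0.001, -0.03, 1.0, -0.001]
contact_force: [-0.5, 0.9, -1.8]
finger_gap: 0.043
grasp_force: 25.9
```

>>> step_arm(
  increments=[
    [[0,0,0.01],[0,0,0]],
    [[0,0,0.02],[0,0,0]],
    [[0,0,0.02],[0,0,0]],
  ],
)

```text
t: 41.0
position: [0.5457, -0.3204, 0.0268]
tcp_rot: [0.001, -0.029, 1.0, -0.0]
contact_force: [-1.1, 0.4, 4.7]
finger_gap: 0.043
grasp_force: 26.3
```

>>> step_arm(
  increments=[
    [[0,0,0],[0,0,0]],
    [[0,0,0],[0,0,0]],
    [[0,0,0],[0,0,0]],
    [[0,0,0],[0,0,0]],
    [[0,0,0],[0,0,0]],
    [[0,0,-0.1],[0,0,0]],
    [[0,0,-0.3],[0,0,0]],
    [[0,0,-0.6],[0,0,0]],
    [[0,0,-0.85],[0,0,0]],
    [[0,0,-0.85],[0,0,0]],
  ],
  grip=0.9,
)

```text
t: 42.25
position: [0.5474, -0.322, 0.2022]
tcp_rot: [0.005, -0.029, 1.0, -0.002]
contact_force: [0.0, 0.3, -0.0]
finger_gap: 0.0767
grasp_force: 0.0
```

>>> step_arm(
  increments=[
    [[0,0.2,0],[0,0,0]],
    [[0,0.5,0],[0,0,0]],
    [[0,0.8,0],[0,0,0]],
    [[0,1,0],[0,0,0]],
    [[0,1,0],[0,0,0]],
    [[0,1,0],[0,0,0]],
  ],
)

```text
t: 43.0
position: [0.5328, -0.1211, 0.1958]
tcp_rot: [0.0, -0.029, 1.0, -0.0]
contact_force: [0.5, 0.1, 1.5]
finger_gap: 0.0769
grasp_force: 0.0
```

```bash
python3 - <<'E'
from bench import *; from h import *
c,t=camera("scene"),camera("top")
a=cv2.resize(c["frame"][130:330,100:400,::-1],(600,400)); b=t["frame"][160:310,:,::-1][:,np.r_[90:190,395:495]]
cv2.imwrite("pics/s4.png",np.hstack([a,cv2.resize(b[:, :100],(200,300)).__class__(0) if 0 else cv2.copyMakeBorder(cv2.resize(b[:,100:],(200,300)),0,100,0,0,cv2.BORDER_CONSTANT)]))
E
```

```text
(no output)
```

View pics/s4.png

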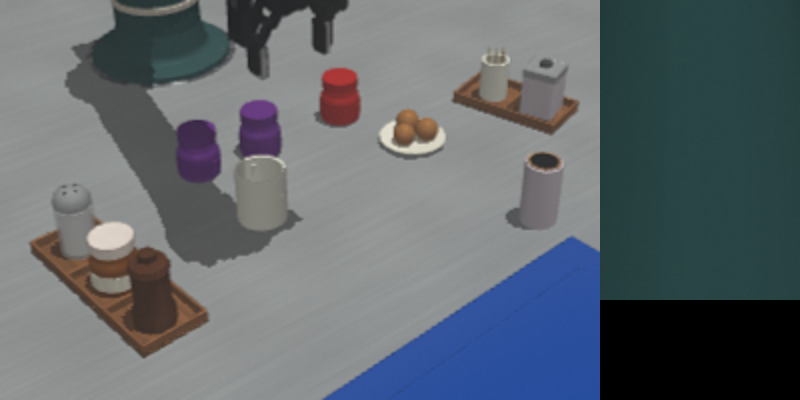

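All five stand upright in their bays: salt (75,220), jar (112,258), pepper (150,290), pot (494,75) and tin (545,88). The mug, foil and buns are in place, and the gripper is clear. The top-view crop is blocked by the arm. I'm handing in.

```bash
python3 -c "
from bench import *
print(finish_job())"
```

```text
the job is handed in; nothing more can be done
None
```

The job is handed in at about 43 s of the 125 s allowed: all five items stand upright in their bays in the last camera view, with the mug, foil roll and bun plate untouched, but no verdict came back.

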